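Hold a used filter plate up to the light panel

ROBOT

A 7-joint arm with a two-finger parallel gripper is mounted at the origin on the work surface. World frame = base frame: x ahead of the robot, y to its left, z up, the work surface at z = 0. Lengths are in m, angles in degrees, forces in N, time in s.
With the tool pointing down it reaches from about 0.4 to 0.875 m from the base axis. Payload 6.5 kg.
Tool frame: the origin (TCP) lies midway between the tips of the shut fingers; the grasp point (between the pads) lies 19 mm behind it; x points along the fingers, y is the direction in which the jaws open and shut, and the axes are right-handed (so a half turn about x gives the same grasp; the last joint's range is limited). The gripper opens to 88 mm and grips with 3 to 60 N. Pads are 18 mm wide; open, the fingers measure 123 mm over their backs; the gripper's body (75 mm by 187 mm) begins 45 mm behind the grasp point.
Start: joints at [64.675, 30.733, -0.252, 88.115, 0.149, 61.152, -4.079], TCP at [0.239, -0.605, 0.239] pointing down, gripper open.
Joint ranges: [-154.64, 154.64], [-21.42, 123.67], [-72.66, 72.17], [13.99, 137.28], [-74.86, 254.86], [10.95, 109.41], [-158.01, 158.01]. Speed limits (degrees/s): [136.94, 136.94, 180, 180, 180, 180, 180].

INTERFACE

Orientations are given as [roll, pitch, yaw] about the fixed x, y, z axes, in that order (R = Rz(yaw) Ry(pitch) Rx(roll)).
In Python, from plant import robot, viewer gives the robot as it stands.
- The arm moves only by the tool move_arm, never from a script. Its argument "moves" is a list of rows, each a list of 3 entries, a list of its own where there are three numbers: the finger opening in cm, from 0 to 8.81, then the shift along the tool's x, y, z in cm, then the turn, a rotation vector about the tool's x, y, z in degrees. A call has 1 to 8 rows; each row is the pose to reach, as a shift and turn from the pose commanded when the call began, along the tool's axes at that moment; what a row does not reach only later rows make up. A row lasts 1/12 s, in which the tool goes at most 41.7 mm and 7.16 degrees, less where a joint would pass 70% of its speed; a pose out of reach is approached as far as the arm can. A call with a gripper value outside its range is refused whole. The fingers move at their own pace and stop on an object; "force" is the grip in N (left out, the last holds). Time passes only in rows, so rows that repeat a pose let the fingers close. It gives the time, the measured TCP pose, the force and the opening at its end, in the units of the state.
- robot.sense(): the state, without advancing time (a new reading comes with each control period).
- viewer.snapshot(name): name is "side" or "top" or "wrist"; returns a dict with "color" (400x640x3 uint8, blue, green, red), "mtx" (3x3 intrinsics, pixels), "cam_to_world" (4x4, takes a point from camera to world coordinates); the wrist camera has in their place "mount" (4x4, takes a point from camera to tool coordinates, whose origin is the TCP and whose axes are the tool frame's). Camera axes: x right, y up, looking along -z (the intrinsics and any distortion apply to the point x, -y, -z); pixel columns grow to the right and rows downward; lengths in m; the calibration is good to about 2 mm. A picture is of the moment at which its call begins: read the wrist's pose just before it. There is no depth.
- robot.finish_job(): hands the job in, once; it reports no verdict.
Trained networks look in the newest picture that a camera, given by its name, has taken for a name from the list of things; names that differ only in an ending like _2 or _b are one class to them, and where a whole thing is asked for, a point or a joint stands for the part that bears it (a point fixed in the world has none). Each returns a list of dicts, best first, with "confidence" (0 to 1); they miss things now and then, are a little off and sometimes report something else, mostly with a low value. They report only what shows in the picture. A call takes as long as a camera call. They do not tell look-alikes from the thing itself.
- viewer.boxes_of(camera, target): "location" ([x, y, z] in m, in world coordinates, good to about 4 mm: the middle of the surface that is visible of it).
- viewer.masks_of(camera, target): "mask" (400x640 bool, what is visible of it).
The state is a dict: "t": time; "joint_pos": joint angles; "joint_vel": joint speeds; "tau": joint torques, N m; "eef_pos": TCP position; "ee_rot": TCP orientation; "ft_force": force on the tool from outside, world axes, zero at the start; "ft_torque": the same for the moment, N m; "width": opening from 0.0 (shut) to 1.0 (fully open).
Only numpy, scipy, OpenCV 4.12 (cv2) and the standard library are available. Lean on these libraries where they do the work, as an engineer would, in place of code of your own. Each camera call takes 0.05 s, during which the arm holds its last target.

TASK

Raise the grey cover flap of the bench incubator (it has a bar handle) until it stands upright, and leave it open. Draw the filter plate with the orange tab up out of its slot beneath, and hold it up about 5 cm in front of the middle of the lit side of the light panel, upright and with its face square to the panel, so that light falls through it; the program finishes while still holding it there, still. Do not touch the light panel, leave the plate with the blue tab in its slot and leave the other things on the bench alone.

Things in the scene. Friction and masses are not known exactly. Their poses are not given: they have to be found in the camera images.
- unit: Cream bench incubator, fixed, 200 (its x) x 220 (its y) x 115 mm high, with a top bay closed by the flap; origin at the centre of its underside, x from its display front to its back. It and the light panel swap sides (left, right) from run to run.
- unit_top (a point): Centre of the bay's mouth at the unit's rim, 115 mm up. The bay has 8 mm walls, is 184 x 204 mm inside, its floor 40 mm below the rim. In the floor are two slots, 86 mm long along the unit's x, 12 mm wide, 60 mm deep, at unit y = -35 and +35 mm, x = 0; each holds one filter plate, which one varies
- flap (a joint): Hinge of the cover flap on the unit's back rim (hinge line along the unit's y): 0 = shut, grows as the front edge is lifted, 1.57 = upright, stop at 1.75 rad. May start slightly ajar (up to 0.15). Stiff: stays where it is left; about 3 N at the handle moves it.
- flap_handle (a point): Middle of the steel bar handle on the flap: round bar 10 mm thick, 80 mm long, parallel to the hinge line, held by posts at its ends, its centre 40 mm off the flap's outer face, 17 mm in from the front edge; 162 mm up when shut. It can turn between the fingers, so the tool may stay pointing down. Site y along the bar, z off the flap. Flap upright: the bar is behind it, away from the unit's front
- flap_hinge (a point): Point on the flap's hinge line in the middle of its length, 115 mm above the bench; y along the hinge line. The handle is 165 mm ahead of it (towards the unit's front) and 47 mm above it when shut. The flap is 182 mm long from the hinge, 204 mm wide, 6 mm thick.
- filter_orange: Plate to fetch: white frame 80 (its x) x 8 (y) x 60 mm (z), tan pleats, orange pull tab on top in the middle, 30 (x) x 10 (y) x 32 mm (z). Loose, 50 to 100 g. Origin: centre of its underside; y: normal of its face. In the slot (x along the unit's x) the frame is flush with the bay floor, the tab stands above it, its top 8 mm under the rim. Pinch the tab along y
- filter_orange_mid (a point): Centre of the framed filter area of the orange-tabbed plate, 30 mm above its underside.
- filter_orange_tab (a point): Point inside the orange tab, on its axis, 80 mm above the plate's underside (12 mm below the tab's top).
- filter_blue: The other plate, same shape and size with a blue tab and white pleats; stays in its slot. Origin at the centre of its underside.
- panel: Upright inspection light panel, fixed, 160 (its y) x 14 mm thick, from 25 to 155 mm above the bench, on a flat foot 90 x 150 x 12 mm that runs 65 mm behind the lit face and 25 mm ahead of it. Its warm-white lit face looks along its own +x (away from the robot); the back is plain white. Origin at the bench, under the middle of the lit face.
- panel_face (a point): Centre of the lit face, 90 mm above the bench; x points out of the lit face, z up.
- tube_rack: White tube rack with tubes, 70 x 160 x 80 mm, loose bystander at the back; origin under its centre.
- jar: White jar with blue cap, 64 mm across, 100 mm high, loose bystander; origin under its centre.
- wash_bottle: Clear wash bottle with blue cap and spout, 68 mm across, 190 mm high, loose bystander; origin under its centre.
- green_box: Green storage box 52 x 92 x 40 mm, loose bystander at the back left; origin under its centre.
- beaker: Steel beaker 84 mm across, 100 mm high, loose bystander at the left; origin under its centre.
- spatula: Spatula with black handle lying at the right, loose bystander, some 280 mm long along its x.
Not all that is in view belongs to the job. Leave any brown, pink or red look-alike of the panel alone.

How it is judged:
By the outcome, as a careful person would: the job done as asked, in the order asked, and still so for the second after the job is handed in, while the arm keeps its last pose, push and grip.
It also fails if it takes over 64 s, if anything falls off the work surface, if the arm or the gripper's body presses on something with over 40 N, if the wrist force passes 120 N, or if a joint passes its speed limit or range.

## Working session

There is one attempt and no reset: what is moved stays moved. The work goes in short steps, Python scripts to look and compute and a tool call to move; the robot and the scene stay as the last step left them, time stands still between calls to the robot, and variables do not carry over. Pictures are saved under pics/ and viewed, and the job is handed in when it is done.

Besides the shell and the picture viewer there is one more tool, called after "Emit:" by a JSON object that holds its "api" and its "payload". move_arm: Moves the arm, as the interface text tells. Its arguments: {"type":"object","properties":{"moves":{"type":"array","items":{"type":"array"}},"force":{"type":"number"}},"required":["moves"]}

```bash
ls; mkdir -p pics
python3 - <<'E'
from plant import robot, viewer
import cv2
s=robot.sense(); print({k:s[k] for k in('t','eef_pos','ee_rot','width','ft_force')})
for c in('side','top','wrist'):
    d=viewer.snapshot(c); cv2.imwrite(f'pics/{c}0.png',d['color'])
    if c!='wrist': print(c,d['cam_to_world'].round(3).tolist())
    for n in ['unit','flap','flap_handle','filter_orange','filter_blue','panel','tube_rack','jar','wash_bottle','green_box','beaker','spatula']:
        b=viewer.boxes_of(c,n)
        print(c,n,[(x['location'] if isinstance(x['location'],list) else x['location'].round(3).tolist(),round(float(x['confidence']),2)) for x in b[:3]])
E
```

```text
pics
{'t': 0.0, 'eef_pos': array([ 0.23833076, -0.60409459,  0.23785386]), 'ee_rot': array([-85.88591105,  89.90440503, 115.65206335]), 'width': 1.0011000000462538, 'ft_force': array([-0.58594827,  0.36702005, -0.82478599])}
side [[-0.952, 0.152, -0.265, 0.128], [-0.305, -0.521, 0.797, 1.198], [-0.017, 0.84, 0.543, 0.94], [0.0, 0.0, 0.0, 1.0]]
side unit [([0.4825, -0.1454, 0.1088], 0.71)]
side flap [([0.4853, -0.2158, 0.121], 0.92)]
side flap_handle [([0.4835, -0.212, 0.1229], 0.57)]
side filter_orange [([0.4839, -0.1483, 0.106], 0.34)]
side filter_blue []
side panel [([0.2656, 0.2819, 0.0414], 0.94), ([0.2656, -0.2235, 0.0406], 0.81), ([0.4756, 0.2266, 0.0577], 0.66)]
side tube_rack [([0.7389, 0.0222, 0.0426], 0.81)]
side jar [([0.7116, 0.1974, 0.0638], 0.69), ([0.4208, 0.4934, 0.0691], 0.55), ([0.4751, 0.2274, 0.0589], 0.38)]
side wash_bottle [([0.7427, -0.2166, 0.0805], 0.82)]
side green_box [([0.6455, 0.4744, 0.0401], 0.78)]
side beaker [([0.4191, 0.4936, 0.0685], 0.65)]
side spatula [([0.363, -0.5046, 0.0132], 0.64)]
top [[0.002, 0.991, -0.134, 0.355], [-1.0, -0.001, -0.016, -0.
[... 285 characters left out ...]
[0.3457, 0.0071, 0.0157], 0.86), ([0.2606, -0.2456, 0.013], 0.8), ([0.473, 0.2068, 0.0115], 0.68)]
top tube_rack [([0.7369, -0.0006, 0.0437], 0.95)]
top jar [([0.7177, 0.1677, 0.0976], 0.98), ([0.7382, -0.2305, 0.1089], 0.26), ([0.4874, -0.2223, 0.1237], 0.21)]
top wash_bottle [([0.7402, -0.2318, 0.1101], 0.8)]
top green_box []
top beaker [([0.4224, 0.4928, 0.051], 0.95)]
top spatula [([0.4792, -0.5198, 0.0034], 0.67)]
wrist unit []
wrist flap []
wrist flap_handle []
wrist filter_orange []
wrist filter_blue []
wrist panel [([0.261, -0.3043, 0.0142], 0.96)]
wrist tube_rack []
wrist jar []
wrist wash_bottle []
wrist green_box []
wrist beaker []
wrist spatula [([0.3346, -0.5092, 0.0236], 0.66)]
```

View pics/side0.png

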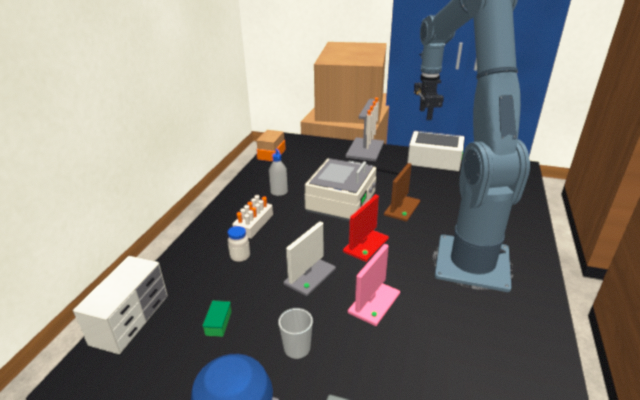

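View pics/top0.png

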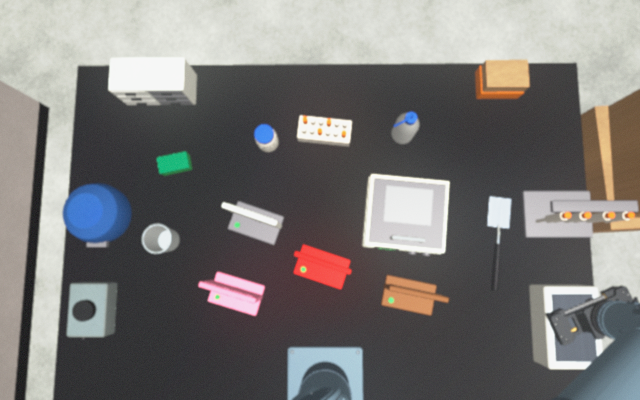

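View pics/wrist0.png

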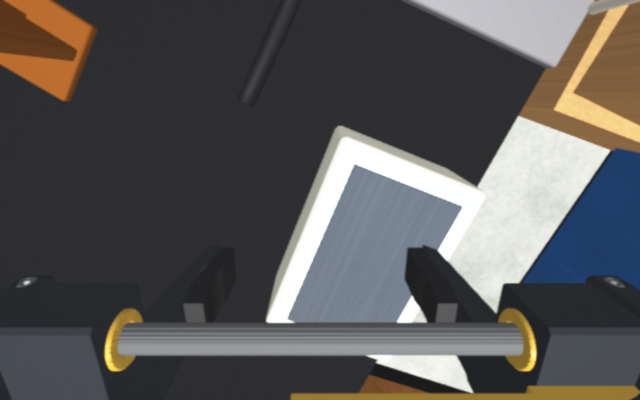

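```bash
cat > h.py <<'E'
import numpy as np, cv2
from scipy.spatial.transform import Rotation as R
from plant import robot, viewer
def toolT(s):
    T=np.eye(4); T[:3,:3]=R.from_euler('xyz',s['ee_rot'],degrees=True).as_matrix(); T[:3,3]=s['eef_pos']; return T
def snap(c):
    s=robot.sense(); d=viewer.snapshot(c)
    T=d['cam_to_world'] if c!='wrist' else toolT(s)@d['mount']
    return d['color'],d['mtx'],np.array(T),d
def proj(P,K,T):
    P=np.atleast_2d(P); p=(P-T[:3,3])@T[:3,:3]; p=p*[1,-1,-1]; q=p@K.T; return q[:,:2]/q[:,2:]
def ray(uv,K,T,z):
    uv=np.atleast_2d(uv).astype(float); p=np.c_[uv,np.ones(len(uv))]@np.linalg.inv(K).T*[1,-1,-1]
    d=p@T[:3,:3].T; return T[:3,3]+d*((z-T[2,3])/d[:,2])[:,None]
E
python3 - <<'E'
from h import *
im,K,T,d=snap('top'); print(d.keys(),K)
cv2.imwrite('pics/topu.png',cv2.resize(im[160:270,345:470],None,fx=6,fy=5.4,interpolation=3)[:600,:750])
cv2.imwrite('pics/topp.png',cv2.resize(im[190:255,210:295],None,fx=8,fy=8,interpolation=3))
for n in('unit','flap','flap_handle','panel'):
  for b in viewer.masks_of('top',n)[:3]:
    m=b['mask'].astype('u1'); c=max(cv2.findContours(m,0,2)[0],key=cv2.contourArea); r=cv2.minAreaRect(c)
    print(n,b['confidence'],m.sum(),r)
    z={'unit':.115,'flap':.121,'flap_handle':.16,'panel':.012}[n]
    print(ray(cv2.boxPoints(r),K,T,z).round(4).tolist())
im,K,T,d=snap('side'); print(K)
cv2.imwrite('pics/sideu.png',cv2.resize(im[150:225,295:390],None,fx=8,fy=8,interpolation=3))
cv2.imwrite('pics/sidep.png',cv2.resize(im[215:300,275:345],None,fx=7,fy=7,interpolation=3))
E
```

```text
dict_keys(['color', 'mtx', 'cam_to_world']) [[465.805881     0.         321.55847781]
 [  0.         465.805881   198.30558583]
 [  0.           0.           1.        ]]
unit 0.86 5953 ((405.59661865234375, 214.84140014648438), (82.71331024169922, 75.15615844726562), 4.763641834259033)
[[0.3891, -0.1022, 0.115], [0.6006, -0.1219, 0.115], [0.5806, -0.3543, 0.115], [0.3705, -0.3298, 0.115]]
flap 0.71 633 ((405.0, 127.0), (30.0, 26.0), 90.0)
[[0.7805, -0.1939, 0.121], [0.7802, -0.2684, 0.121], [0.6918, -0.2661, 0.121], [0.692, -0.1923, 0.121]]
flap 0.63 4695 ((408.20904541015625, 213.70082092285156), (75.14466094970703, 65.45734405517578), 5.194429397583008)
[[0.4054, -0.1201, 0.121], [0.5887, -0.1389, 0.121], [0.5691, -0.3486, 0.121], [0.3869, -0.326, 0.121]]
flap_handle 0.63 4667 ((407.60003662109375, 213.30001831054688), (73.99352264404297, 65.27375030517578), 4.763641834259033)
[[0.4043, -0.1174, 0.16], [0.5817, -0.1343, 0.16], [0.5645, -0.3348, 0.16], [0.3881, -0.3143, 0.16]]
panel 0.91 1524 ((321.3000183105469, 267.1000061035156), (56.92099380493164, 30.35786247253418), 18.43494987487793)
[[0.3213, 0.1055, 0.012], [0.407, 0.0775, 0.012], [0.3536, -0.0845, 0.012], [0.2689, -0.0555, 0.012]]
panel 0.78 1608 ((230.328857421875, 291.61480712890625), (62.467594146728516, 30.972789764404297), 16.8583984375)
[[0.2477, 0.3833, 0.012], [0.3349, 0.3596, 0.012], [0.2819, 0.1789, 0.012], [0.1957, 0.204, 0.012]]
panel 0.64 1695 ((414.9925537109375, 296.2483825683594), (66.52078247070312, 31.260801315307617), 12.33908748626709)
[[0.2288, -0.1604, 0.012], [0.3178, -0.1816, 0.012], [0.2767, -0.3727, 0.012], [0.1885, -0.3501, 0.012]]
[[450.32006543   0.         314.34371679]
 [  0.         450.32006543 204.23766121]
 [  0.           0.           1.        ]]
```

View pics/topu.png

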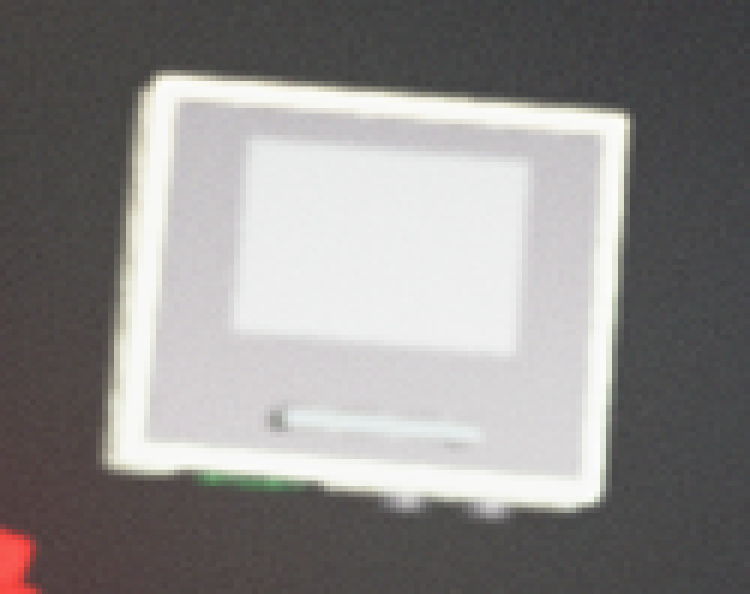

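View pics/topp.png

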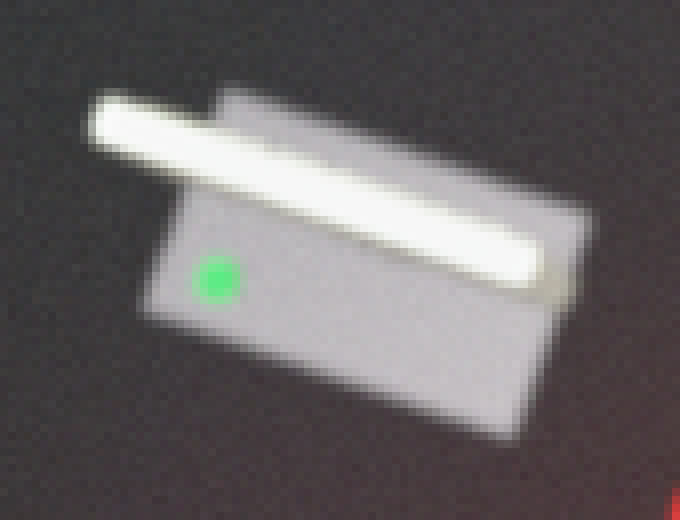

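View pics/sideu.png

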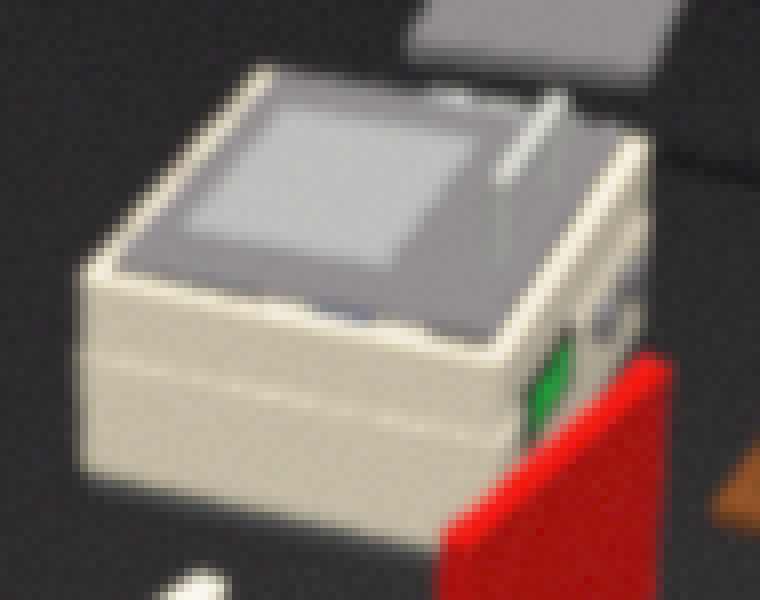

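View pics/sidep.png

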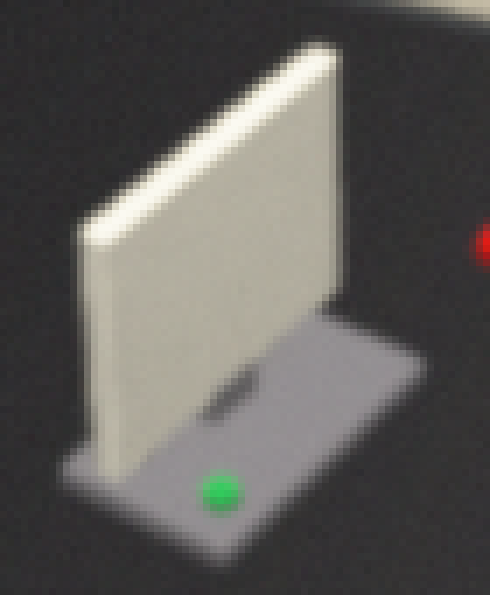

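```bash
cat > fit.py <<'E'
from h import *
from scipy.optimize import least_squares
im,K,T,d=snap('top')
def px(l,ox,oy,fx,fy): l=np.array(l,float); return np.c_[(l[:,0]+.5)/fx-.5+ox,(l[:,1]+.5)/fy-.5+oy]
foot=px([(222,85),(595,212),(515,440),(142,315)],210,190,8,8)
topc=px([(105,92),(542,237),(528,287),(90,140)],210,190,8,8)
F=ray(foot,K,T,.012);P=ray(topc,K,T,.155);print(F.round(4),P.round(4))
# panel local
L=np.array([[.025,.075,.012],[.025,-.075,.012],[-.065,-.075,.012],[-.065,.075,.012],[0,.08,.155],[0,-.08,.155],[-.014,-.08,.155],[-.014,.08,.155]])
def pose(q,L): c,s=np.cos(q[2]),np.sin(q[2]); return np.c_[q[0]+c*L[:,0]-s*L[:,1],q[1]+s*L[:,0]+c*L[:,1],L[:,2]]
uv=np.r_[foot,topc]
f=lambda q:(proj(pose(q,L),K,T)-uv).ravel()
r=least_squares(f,[.48,.21,0]);print('panel',r.x[:2],np.degrees(r.x[2]),r.fun.reshape(-1,2).round(1).tolist())
# unit: hinge at x=+.0925?
rim=px([(155,73),(632,116),(603,505)],345,160,6,5.4)
fl=px([(178,100),(603,135),(582,480),(147,440)],345,160,6,5.4)
bar=px([(277,413),(480,435)],345,160,6,5.4)
print(ray(fl,K,T,.121).round(4),ray(rim,K,T,.115).round(4),ray(bar,K,T,.162).round(4))
def g(q):
    a=q[3]; 
    Lr=np.array([[.1,.11,.115],[.1,-.11,.115],[-.1,-.11,.115]])
    def hl(x,y,z): return [q[4]-x*np.cos(a)+z*np.sin(a),y,.115+x*np.sin(a)+z*np.cos(a)]
    Lf=np.array([hl(0,.102,.006),hl(0,-.102,.006),hl(.182,-.102,.006),hl(.182,.102,.006)])
    Lb=np.array([hl(.165,.04,.047),hl(.165,-.04,.047)])
    return np.r_[Lr,Lf,Lb]
u=np.r_[rim,fl,bar]
f=lambda q:(proj(pose(q,g(q)),K,T)-u).ravel()
r=least_squares(f,[.48,-.22,0,0,.092]);print('unit',r.x.round(4),np.degrees(r.x[2:4]),r.fun.reshape(-1,2).round(1).tolist())
W=pose(r.x,g(r.x)); print('bar',W[-2:].round(4).tolist())
E
python3 fit.py
```

```text
[[0.5392 0.2674 0.012 ]
 [0.4905 0.1242 0.012 ]
 [0.4043 0.1533 0.012 ]
 [0.4513 0.2955 0.012 ]] [[0.5181 0.2792 0.155 ]
 [0.4682 0.1283 0.155 ]
 [0.4512 0.1328 0.155 ]
 [0.5015 0.2838 0.155 ]]
panel [0.49089086 0.2038182 ] -18.383316798834063 [[0.1, 0.3], [-0.2, -0.2], [0.1, -0.4], [0.0, -0.5], [-0.2, 0.7], [0.1, 0.9], [0.2, -0.4], [-0.1, -0.5]]
[[ 0.5876 -0.1403  0.121 ]
 [ 0.5688 -0.3388  0.121 ]
 [ 0.3902 -0.3232  0.121 ]
 [ 0.4104 -0.1236  0.121 ]] [[ 0.6031 -0.1302  0.115 ]
 [ 0.5799 -0.3543  0.115 ]
 [ 0.3777 -0.3339  0.115 ]] [[ 0.4221 -0.1784  0.162 ]
 [ 0.4113 -0.2687  0.162 ]]
unit [ 0.4907 -0.2317 -0.1006  0.0165  0.0895] [-5.76182317  0.9473743 ] [[0.7, 0.6], [-1.1, 0.3], [-1.0, -0.9], [-0.4, -0.9], [1.2, -0.3], [0.6, 0.6], [-0.9, 0.5], [2.4, 0.6], [-1.6, -0.4]]
bar [[0.4204, -0.1844, 0.1647], [0.4124, -0.264, 0.1647]]
```

```bash
cat >> h.py <<'E'
def downR(yaw):
    # tool x down, tool y at heading yaw(deg)
    y=np.array([np.cos(np.radians(yaw)),np.sin(np.radians(yaw)),0]); x=np.array([0,0,-1.]); return np.c_[x,y,np.cross(x,y)]
def delta(p,yaw,s=None):
    s=s or robot.sense(); T=toolT(s); Rt=T[:3,:3]
    sh=Rt.T@(np.array(p)-T[:3,3])*100; rv=R.from_matrix(Rt.T@downR(yaw)).as_rotvec(degrees=True)
    print('t',round(s['t'],2),'pos',s['eef_pos'].round(4),'toolyaw',round(float(np.degrees(np.arctan2(Rt[1,1],Rt[0,1]))),2),'xaxis',Rt[:,0].round(3),'w',round(s['width'],3),'F',s['ft_force'].round(1),'q',np.round(s['joint_pos'],1))
    print('shift cm',sh.round(2),'turn',rv.round(1))
E
python3 - <<'E'
from h import *
delta([.416,-.224,.24],-5.8)
delta([.416,-.224,.24],174.2)
E
```

```text
t 2.3 pos [ 0.2386 -0.6047  0.2387] toolyaw -68.47 xaxis [-0. -0. -1.] w 1.001 F [-0.1  0.1  0.9] q [64.7 30.7 -0.3 88.1  0.2 61.2 -4.1]
shift cm [ -0.13 -28.9  -30.48] turn [-62.7   0.   -0. ]
t 2.3 pos [ 0.2386 -0.6047  0.2387] toolyaw -68.47 xaxis [-0. -0. -1.] w 1.001 F [-0.1  0.1  0.9] q [64.7 30.7 -0.3 88.1  0.2 61.2 -4.1]
shift cm [ -0.13 -28.9  -30.48] turn [117.3  -0.   -0. ]
```

Emit:
{"api": "move_arm", "payload": {"moves": [[8.8,[-0.1,-28.9,-30.5],[-62.7,0,0]],[8.8,[-0.1,-28.9,-30.5],[-62.7,0,0]],[8.8,[-0.1,-28.9,-30.5],[-62.7,0,0]],[8.8,[-0.1,-28.9,-30.5],[-62.7,0,0]],[8.8,[-0.1,-28.9,-30.5],[-62.7,0,0]],[8.8,[-0.1,-28.9,-30.5],[-62.7,0,0]],[8.8,[-0.1,-28.9,-30.5],[-62.7,0,0]],[8.8,[-0.1,-28.9,-30.5],[-62.7,0,0]]], "force": 30}}

```text
t: 2.97
eef_pos: [0.38, -0.3008, 0.2398]
ee_rot: [39.9, 89.9, -60.9]
ft_force: [0.6, -0.4, -0.2]
width: 1.0
```

Run:
```python
from h import *
delta([.416,-.224,.24],-5.8)
```

```text
t 2.97 pos [ 0.38   -0.3008  0.2398] toolyaw -10.83 xaxis [ 0.    -0.001 -1.   ] w 1.0 F [ 0.6 -0.4 -0.2] q [ 49.5  15.7 -19.4 111.6   6.4  53.6  16.2]
shift cm [-0.02  2.1  -8.22] turn [-5.  0. -0.]
```

Emit:
{"api": "move_arm", "payload": {"moves": [[8.8,[0,2.1,-8.2],[-5,0,0]],[8.8,[0,2.1,-8.2],[-5,0,0]],[8.8,[0,2.1,-8.2],[-5,0,0]],[8.8,[0,2.1,-8.2],[-5,0,0]]]}}

```text
t: 3.3
eef_pos: [0.4172, -0.224, 0.2398]
ee_rot: [101.4, 90.0, 5.5]
ft_force: [-0.4, -0.4, 0.5]
width: 0.995
```

Run:
```python
from h import *
delta([.416,-.224,.145],-5.8)
im,K,T,d=snap('wrist'); cv2.imwrite('pics/w1.png',im)
delta([.416,-.224,.145],-5.8)
print(proj([[.4204,-.1844,.1647],[.4124,-.264,.1647]],K,T))
```

```text
t 3.3 pos [ 0.4172 -0.224   0.2398] toolyaw -5.88 xaxis [ 0.001  0.    -1.   ] w 0.995 F [-0.4 -0.4  0.5] q [ 42.7  15.  -23.1 112.9   7.2  53.4  10.1]
shift cm [ 9.48 -0.12  0.01] turn [-0.1 -0.  -0. ]
t 3.35 pos [ 0.4161 -0.226   0.2396] toolyaw -6.08 xaxis [ 0.    -0.001 -1.   ] w 0.998 F [-1.3 -0.1 -0.9] q [ 42.8  15.  -22.9 112.9   7.3  53.4  10.1]
shift cm [ 9.46 -0.03 -0.21] turn [-0.3  0.  -0. ]
[[318.28381879 160.12672862]
 [318.69262313 261.5343576 ]]
```

View pics/w1.png

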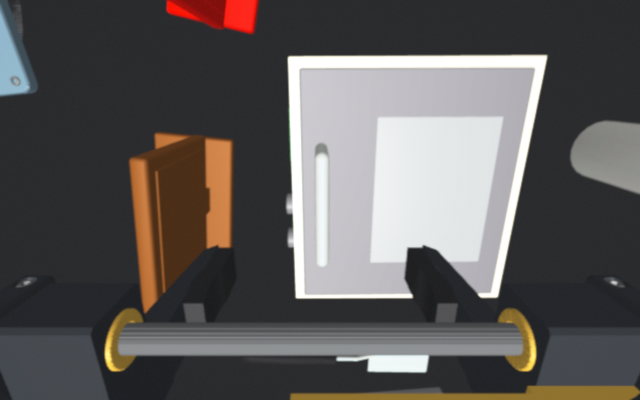

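Run:
```python
from h import *
from scipy.optimize import least_squares
im,K,T,d=snap('wrist')
# inputs: corners: front-left(unit +y is up in image?)
print(T.round(3))
uv=np.array([(289,56),(546,56),(497,298),(297,298),(300,69),(535,68),(490,291),(302,291),(321.5,150),(322,263)],float)
def pose(q,L): c,s=np.cos(q[2]),np.sin(q[2]); return np.c_[q[0]+c*L[:,0]-s*L[:,1],q[1]+s*L[:,0]+c*L[:,1],L[:,2]]
def g(q):
    a=q[3]; h=.092
    hl=lambda x,y,z:[h-x*np.cos(a)+z*np.sin(a),y,.115+x*np.sin(a)+z*np.cos(a)]
    return np.array([[-.1,.11,.115],[.1,.11,.115],[.1,-.11,.115],[-.1,-.11,.115],hl(.182,.102,.006),hl(0,.102,.006),hl(0,-.102,.006),hl(.182,-.102,.006),hl(.165,.043,.047),hl(.165,-.043,.047)])
f=lambda q:(proj(pose(q,g(q)),K,T)-uv).ravel()
for idx in (slice(0,20),slice(0,16)):
    r=least_squares(lambda q:f(q)[idx],[.49,-.23,-.1,0]);print(r.x.round(4),np.degrees(r.x[2:4]),f(r.x).reshape(-1,2).round(1).tolist())
    W=pose(r.x,g(r.x));print(W[-2:].mean(0))
```

```text
[[ 0.994  0.1    0.033  0.425]
 [-0.106  0.941  0.32  -0.141]
 [ 0.001 -0.322  0.947  0.385]
 [ 0.     0.     0.     1.   ]]
[ 0.4907 -0.2332 -0.1049 -0.0176] [-6.01073034 -1.00824693] [[-2.0, 0.3], [-0.2, 0.0], [-1.2, -0.5], [-2.4, -0.2], [-0.2, -1.8], [3.0, -1.3], [2.1, 3.3], [2.3, 1.6], [-0.4, 3.0], [-0.9, -2.7]]
[ 0.41734341 -0.22547405  0.15908933]
[ 0.4906 -0.2334 -0.1041 -0.0368] [-5.9617737  -2.10763854] [[-2.3, 0.7], [-0.6, 0.2], [-1.3, -0.4], [-2.5, 0.0], [-0.2, -1.1], [2.6, -1.1], [1.9, 3.4], [2.4, -0.3], [-1.8, 2.5], [-2.0, -4.4]]
[ 0.41637021 -0.22564727  0.15590001]
```

Emit:
{"api": "move_arm", "payload": {"moves": [[8.8,[4,0.1,0],[0,0,0]],[8.8,[8,0.1,0],[0,0,0]],[8.8,[9.6,0.1,0],[0,0,0]],[8.8,[9.6,0.1,0],[0,0,0]],[0.5,[9.6,0.1,0],[0,0,0]],[0.5,[9.6,0.1,0],[0,0,0]],[0.5,[9.6,0.1,0],[0,0,0]],[0.5,[9.6,0.1,0],[0,0,0]]], "force": 30}}

```text
t: 4.07
eef_pos: [0.4178, -0.2271, 0.1449]
ee_rot: [62.8, 89.8, -33.4]
ft_force: [-0.4, 1.1, -0.1]
width: 0.716
```

Run:
```python
from h import *
delta([.4175,-.2255,.143],-6)
im,K,T,d=snap('wrist'); cv2.imwrite('pics/w2.png',im)
```

```text
t 4.07 pos [ 0.4178 -0.2271  0.1449] toolyaw -6.21 xaxis [ 0.002 -0.002 -1.   ] w 0.716 F [-0.4  1.1 -0.1] q [ 40.4  23.4 -20.9 117.5  12.5  41.    5.4]
shift cm [ 0.19 -0.05 -0.16] turn [-0.2  0.1 -0.1]
```

View pics/w2.png

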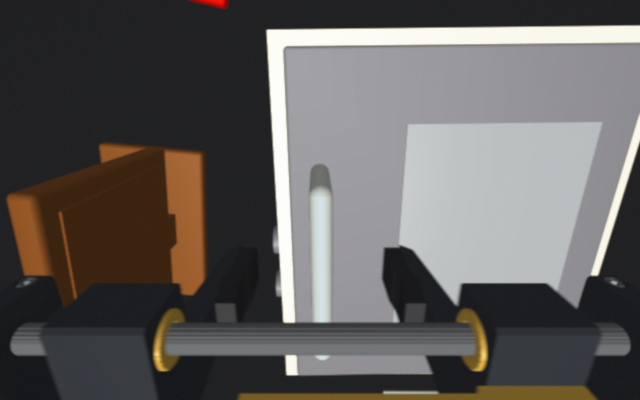

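Emit:
{"api": "move_arm", "payload": {"moves": [[0,[0,0,0],[0,0,0]],[0,[0,0,0],[0,0,0]],[0,[0,0,0],[0,0,0]],[0,[0,0,0],[0,0,0]],[0,[0,0,0],[0,0,0]],[0,[0,0,0],[0,0,0]],[0,[0,0,0],[0,0,0]],[0,[0,0,0],[0,0,0]]]}}

```text
t: 4.78
eef_pos: [0.4186, -0.2264, 0.1438]
ee_rot: [86.7, 89.8, -9.4]
ft_force: [3.7, -1.0, -2.6]
width: 0.091
```

Run:
```python
from h import *
delta([.4175,-.2255,.143],-6)
```

```text
t 4.78 pos [ 0.4186 -0.2264  0.1438] toolyaw -6.15 xaxis [ 0.003 -0.001 -1.   ] w 0.091 F [ 3.7 -1.  -2.6] q [ 40.4  23.5 -21.  117.5  12.5  40.9   5.3]
shift cm [ 0.08 -0.12 -0.08] turn [-0.1  0.  -0.2]
```

Emit:
{"api": "move_arm", "payload": {"moves": [[0,[-1.4,0.5,0],[0,0,0]],[0,[-2.8,1.1,0],[0,0,0]],[0,[-4.1,1.8,0],[0,0,0]],[0,[-5.4,2.6,0],[0,0,0]],[0,[-6.5,3.5,0],[0,0,0]],[0,[-7.6,4.6,0],[0,0,0]],[0,[-8.6,5.7,0],[0,0,0]],[0,[-9.5,6.9,0],[0,0,0]]]}}

```text
t: 5.45
eef_pos: [0.4884, -0.2332, 0.2364]
ee_rot: [109.8, 89.7, 13.7]
ft_force: [20.4, -4.8, -38.9]
width: 0.085
```

Run:
```python
from h import *
s=robot.sense()
c,n=np.cos(np.radians(-6)),np.sin(np.radians(-6))
for a in (40,45,50,55,60,65,70,75,80,85,90,92):
    r=np.radians(a); b=.165*(1-np.cos(r))+.047*np.sin(r); u=.165*np.sin(r)-.047*(1-np.cos(r))
    print(a,(np.array([b,u])*100).round(2))
delta([.4186+.0688*c,-.2264+.0688*n,.1438+.0951],-6)
im,K,T,d=snap('side'); cv2.imwrite('pics/s3.png',cv2.resize(im[60:260,250:450],None,fx=3,fy=3))
```

```text
40 [6.88 9.51]
45 [ 8.16 10.29]
50 [ 9.49 10.96]
55 [10.89 11.51]
60 [12.32 11.94]
65 [13.79 12.24]
70 [15.27 12.41]
75 [16.77 12.45]
80 [18.26 12.37]
85 [19.74 12.15]
90 [21.2 11.8]
92 [21.77 11.63]
t 5.45 pos [ 0.4884 -0.2332  0.2364] toolyaw -6.09 xaxis [ 0.005  0.001 -1.   ] w 0.085 F [ 20.4  -4.8 -38.9] q [ 38.7  21.9 -22.4 104.    9.7  55.8   6.1]
shift cm [-0.25 -0.14  0.05] turn [-0.1 -0.1 -0.3]
```

View pics/s3.png

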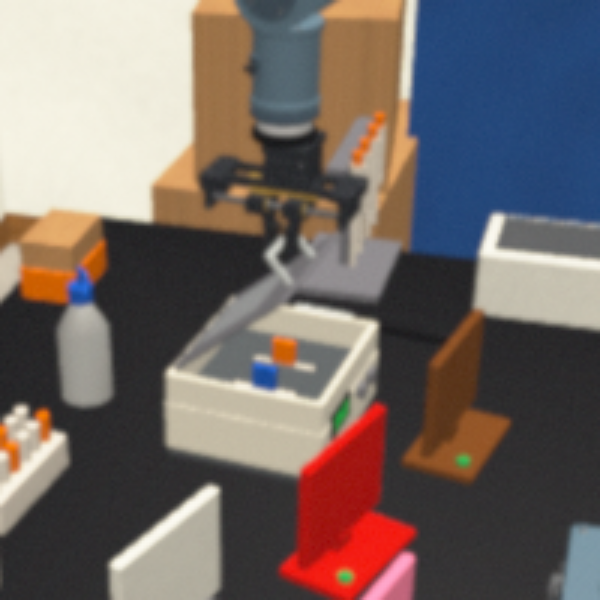

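Emit:
{"api": "move_arm", "payload": {"moves": [[0,[-0.5,1.4,0],[0,0,0]],[0,[-1.1,2.7,0],[0,0,0]],[0,[-1.6,4.1,0],[0,0,0]],[0,[-2.0,5.5,0],[0,0,0]],[0,[-2.0,5.5,0],[0,0,0]]]}}

```text
t: 5.92
eef_pos: [0.5415, -0.2386, 0.258]
ee_rot: [-165.6, 89.9, 98.3]
ft_force: [2.1, 2.4, -2.5]
width: 0.081
```

Run:
```python
from h import *
c,n=np.cos(np.radians(-6)),np.sin(np.radians(-6))
delta([.4186+.1232*c,-.2264+.1232*n,.1438+.1194],-6)
```

```text
t 5.92 pos [ 0.5415 -0.2386  0.258 ] toolyaw -6.08 xaxis [-0.     0.002 -1.   ] w 0.081 F [ 2.1  2.4 -2.5] q [ 35.9  25.6 -22.1  95.1  10.6  61.4   4.6]
shift cm [-0.52 -0.04  0.07] turn [-0.1 -0.1  0. ]
```

Emit:
{"api": "move_arm", "payload": {"moves": [[0,[-0.3,1.5,0],[0,0,0]],[0,[-0.4,3.0,0],[0,0,0]],[0,[-0.4,4.4,0],[0,0,0]],[0,[-0.3,5.9,0],[0,0,0]],[0,[0.0,7.4,0],[0,0,0]],[0,[0.0,7.4,0],[0,0,0]]]}}

```text
t: 6.42
eef_pos: [0.6152, -0.2459, 0.2576]
ee_rot: [175.9, 89.9, 79.8]
ft_force: [1.2, 3.7, -0.7]
width: 0.073
```

Run:
```python
from h import *
c,n=np.cos(np.radians(-6)),np.sin(np.radians(-6))
delta([.4186+.1974*c,-.2264+.1974*n,.1438+.1215],-6)
im,K,T,d=snap('side'); cv2.imwrite('pics/s4.png',cv2.resize(im[60:260,250:450],None,fx=3,fy=3))
# predicted upright flap: bottom & top at hinge, unit pose
U=np.array([.4907,-.233]); 
for hx in (.09,):
  for a in (80,85,90,95):
    r=np.radians(a); P=[]
    for y in(.102,-.102):
      for x in(0,.182):
        ux=hx-x*np.cos(r); P.append([U[0]+c*ux-n*y,U[1]+n*ux+c*y,.115+x*np.sin(r)])
    print(a,((proj(P,K,T)-[250,60])*3).round(0).tolist())
```

```text
t 6.42 pos [ 0.6152 -0.2459  0.2576] toolyaw -6.06 xaxis [ 0.     0.002 -1.   ] w 0.073 F [ 1.2  3.7 -0.7] q [ 32.   32.7 -21.2  83.9  12.2  65.7   2.8]
shift cm [-0.77 -0.01  0.12] turn [-0.1 -0.1 -0. ]
80 [[178.0, 371.0], [199.0, 239.0], [241.0, 299.0], [265.0, 175.0]]
85 [[178.0, 371.0], [187.0, 235.0], [241.0, 299.0], [253.0, 171.0]]
90 [[178.0, 371.0], [174.0, 232.0], [241.0, 299.0], [241.0, 169.0]]
95 [[178.0, 371.0], [161.0, 231.0], [241.0, 299.0], [229.0, 168.0]]
```

View pics/s4.png

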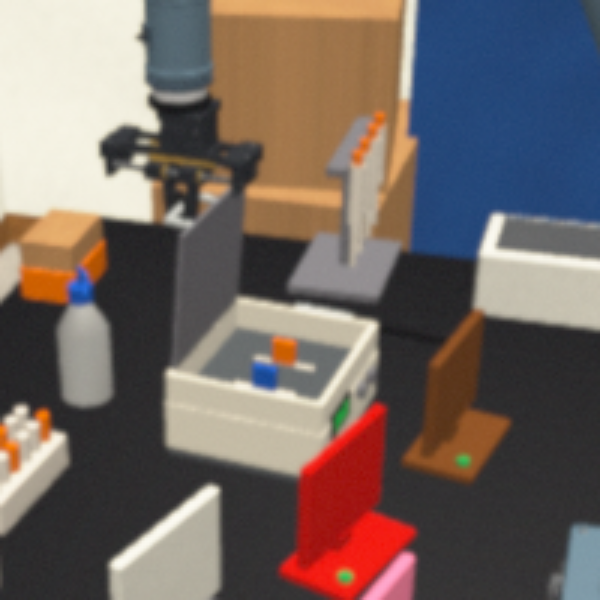

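Emit:
{"api": "move_arm", "payload": {"moves": [[0,[0.2,0.8,0],[0,0,0]],[0,[0.4,1.6,0],[0,0,0]],[0,[0.4,1.6,0],[0,0,0]],[0,[0.4,1.6,0],[0,0,0]]]}}

```text
t: 6.8
eef_pos: [0.629, -0.2473, 0.254]
ee_rot: [-156.3, 89.8, 107.6]
ft_force: [1.6, 6.0, -2.8]
width: 0.073
```

Run:
```python
from h import *
c,n=np.cos(np.radians(-6)),np.sin(np.radians(-6))
delta([.4186+.212*c,-.2264+.212*n,.1438+.118],-6)
im,K,T,d=snap('side'); cv2.imwrite('pics/s5.png',cv2.resize(im[100:220,290:350],None,fx=8,fy=5))
```

```text
t 6.8 pos [ 0.629  -0.2473  0.254 ] toolyaw -6.09 xaxis [-0.001  0.003 -1.   ] w 0.073 F [ 1.6  6.  -2.8] q [ 31.2  34.3 -20.9  81.8  12.5  66.4   2.5]
shift cm [-0.78  0.05  0.12] turn [-0.1 -0.1  0.1]
```

View pics/s5.png

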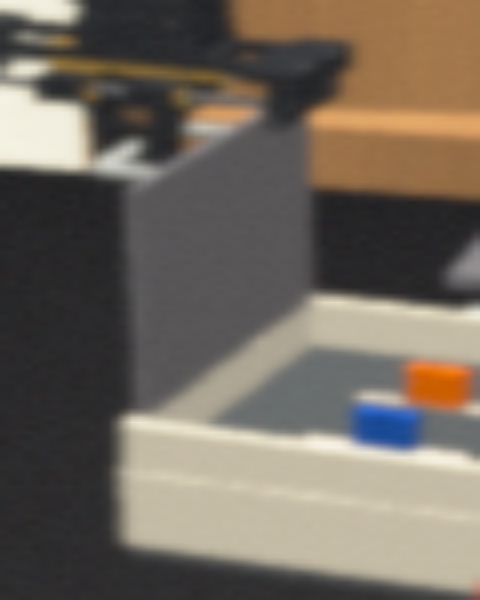

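Emit:
{"api": "move_arm", "payload": {"moves": [[2.2,[0,0,0],[0,0,0]],[2.2,[0,0,0],[0,0,0]],[2.2,[0,0,0],[0,0,0]],[2.2,[0,0,0],[0,0,0]],[2.2,[-3.0,0,0],[0,0,0]],[2.2,[-7,0,0],[0,0,0]],[2.2,[-10,0,0],[0,0,0]],[2.2,[-10,0,0],[0,0,0]]]}}

```text
t: 7.52
eef_pos: [0.6323, -0.2504, 0.3624]
ee_rot: [76.3, 89.3, -19.9]
ft_force: [0.6, -0.1, 0.6]
width: 0.251
```

Run:
```python
from h import *
im,K,T,d=snap('side'); cv2.imwrite('pics/s6.png',cv2.resize(im[60:260,250:450],None,fx=3,fy=3))
c,n=np.cos(np.radians(-6)),np.sin(np.radians(-6))
p=[.4907+n*.035*1,-.233-c*.035,.36]
p=[.4907-n*(-.035),-.233+c*(-.035),.36]; print(p)
delta(p,-96)
```

```text
[np.float64(0.48704150378563216), np.float64(-0.26780826633788957), 0.36]
t 7.57 pos [ 0.6313 -0.2502  0.3589] toolyaw -6.22 xaxis [ 0.007 -0.003 -1.   ] w 0.245 F [-0.7 -0.  -0.6] q [ 31.2  30.2 -21.4  73.9  10.9  77.4   4. ]
shift cm [ -0.21 -14.15   3.31] turn [89.8 -0.2 -0.4]
```

View pics/s6.png

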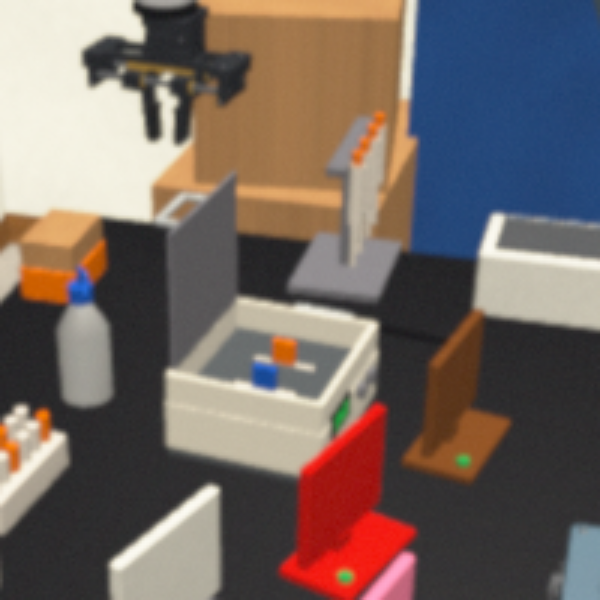

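Emit:
{"api": "move_arm", "payload": {"moves": [[5,[-0.2,-14.1,3.3],[89.8,0,0]],[5,[-0.2,-14.1,3.3],[89.8,0,0]],[5,[-0.2,-14.1,3.3],[89.8,0,0]],[5,[-0.2,-14.1,3.3],[89.8,0,0]],[5,[-0.2,-14.1,3.3],[89.8,0,0]],[5,[-0.2,-14.1,3.3],[89.8,0,0]],[5,[-0.2,-14.1,3.3],[89.8,0,0]],[5,[-0.2,-14.1,3.3],[89.8,0,0]]]}}

```text
t: 8.23
eef_pos: [0.485, -0.2673, 0.3556]
ee_rot: [-31.9, 89.9, 174.2]
ft_force: [-0.6, -0.5, 0.3]
width: 0.57
```

Run:
```python
from h import *
delta([.487,-.268,.26],-96)
```

```text
t 8.23 pos [ 0.485  -0.2673  0.3556] toolyaw -63.88 xaxis [-0.001  0.    -1.   ] w 0.57 F [-0.6 -0.5  0.3] q [ 34.2  15.9 -12.5  94.    3.6  70.6 -42.9]
shift cm [ 9.56  0.16 -0.16] turn [32.1  0.1  0. ]
```

Emit:
{"api": "move_arm", "payload": {"moves": [[5,[9.6,0.2,-0.2],[32.1,0,0]],[5,[9.6,0.2,-0.2],[32.1,0,0]],[5,[9.6,0.2,-0.2],[32.1,0,0]],[5,[9.6,0.2,-0.2],[32.1,0,0]],[5,[9.6,0.2,-0.2],[32.1,0,0]],[5,[9.6,0.2,-0.2],[32.1,0,0]]]}}

```text
t: 8.73
eef_pos: [0.4876, -0.2679, 0.2592]
ee_rot: [-5.8, 89.9, 168.5]
ft_force: [-0.5, 0.5, -0.1]
width: 0.569
```

Run:
```python
from h import *
im,K,T,d=snap('wrist'); cv2.imwrite('pics/w7.png',im)
delta([.487,-.268,.08],-96)
for n in('filter_orange','filter_blue','filter_orange_tab'):
  for b in viewer.boxes_of('wrist',n)[:2]: print(n,b)
print(proj([[.487,-.268,.107]],K,T))
```

```text
t 8.78 pos [ 0.4879 -0.2679  0.2596] toolyaw -95.5 xaxis [-0.001  0.    -1.   ] w 0.566 F [ 0.6  0.4 -0. ] q [ 29.5  20.6  -6.9 100.9   2.9  58.7 -73.9]
shift cm [17.96  0.02  0.07] turn [0.5 0.1 0. ]
filter_orange {'location': [0.5018, -0.2689, 0.0943], 'confidence': 0.75}
filter_orange {'location': [0.4608, 0.1407, 0.013], 'confidence': 0.26}
filter_blue {'location': [0.5004, -0.1959, 0.0838], 'confidence': 0.87}
filter_orange_tab {'location': [0.4981, -0.2695, 0.0931], 'confidence': 0.61}
[[322.05194965 183.19831302]]
```

View pics/w7.png

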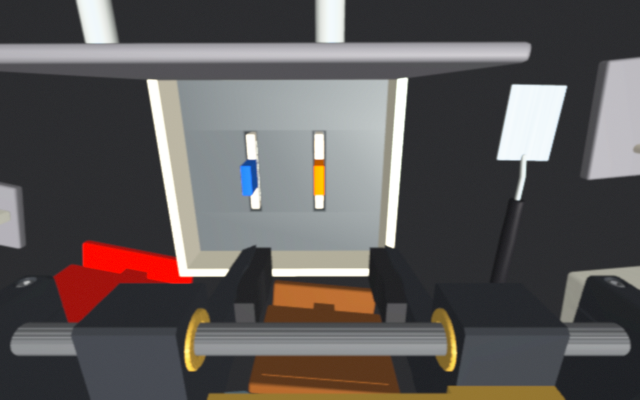

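Run:
```python
from h import *
im,K,T,d=snap('wrist'); cv2.imwrite('pics/w8.png',cv2.resize(im[120:220,220:350],None,fx=6,fy=6,interpolation=3))
print(ray([(319,132),(319.5,209),(251,132),(255,209)],K,T,.075).round(4))
print(ray([(319.3,162),(319.5,195)],K,T,.107).round(4))
```

```text
[[ 0.5328 -0.2694  0.075 ]
 [ 0.4495 -0.2619  0.075 ]
 [ 0.5394 -0.2005  0.075 ]
 [ 0.4563 -0.1911  0.075 ]]
[[ 0.5088 -0.2675  0.107 ]
 [ 0.476  -0.2645  0.107 ]]
```

View pics/w8.png

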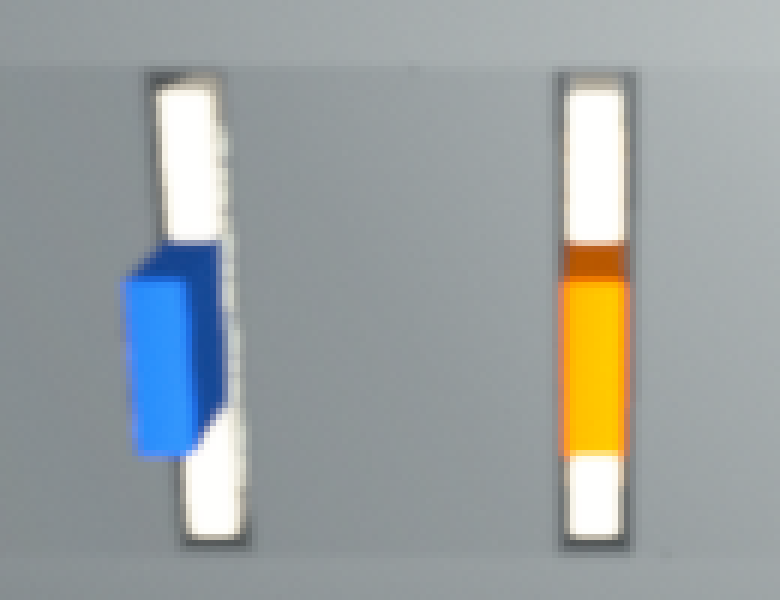

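Run:
```python
from h import *
im,K,T,d=snap('wrist')
a=ray([(318.7,134.8),(318.7,209.8)],K,T,.075);print(a.round(4),a.mean(0))
b=ray([(318.7,166),(318.7,195.5)],K,T,.107);print(b.round(4),b.mean(0))
delta([*((a.mean(0)+b.mean(0))/2)[:2],.081],-95.5)
```

```text
[[ 0.5302 -0.2688  0.075 ]
 [ 0.4488 -0.2609  0.075 ]] [ 0.48947889 -0.26486177  0.075     ]
[[ 0.5051 -0.2666  0.107 ]
 [ 0.4757 -0.2637  0.107 ]] [ 0.49040113 -0.26513479  0.107     ]
t 9.03 pos [ 0.4886 -0.268   0.2606] toolyaw -95.52 xaxis [ 0. -0. -1.] w 0.569 F [ 0.2 -0.1 -0.7] q [ 29.6  20.6  -6.9 100.9   2.8  58.8 -73.9]
shift cm [17.96 -0.31 -0.1 ] turn [-0. -0. -0.]
```

Emit:
{"api": "move_arm", "payload": {"moves": [[5,[4,-0.3,-0.1],[0,0,0]],[5,[8,-0.3,-0.1],[0,0,0]],[5,[12,-0.3,-0.1],[0,0,0]],[5,[15,-0.3,-0.1],[0,0,0]],[5,[17,-0.3,-0.1],[0,0,0]],[5,[17.9,-0.3,-0.1],[0,0,0]],[5,[17.9,-0.3,-0.1],[0,0,0]]]}}

```text
t: 9.62
eef_pos: [0.4888, -0.2644, 0.0798]
ee_rot: [-21.3, 89.8, 153.1]
ft_force: [-0.6, 0.0, -0.3]
width: 0.566
```

Run:
```python
from h import *
im,K,T,d=snap('wrist'); cv2.imwrite('pics/w9.png',im)
delta([.49,-.265,.081],-95.5)
```

```text
t 9.67 pos [ 0.4899 -0.2649  0.0814] toolyaw -95.55 xaxis [-0.001  0.    -1.   ] w 0.563 F [-0.8  1.7  0.8] q [ 28.3  34.6  -5.9 108.    5.5  37.7 -76.5]
shift cm [ 0.04  0.01 -0.01] turn [-0.  0.  0.]
```

View pics/w9.png

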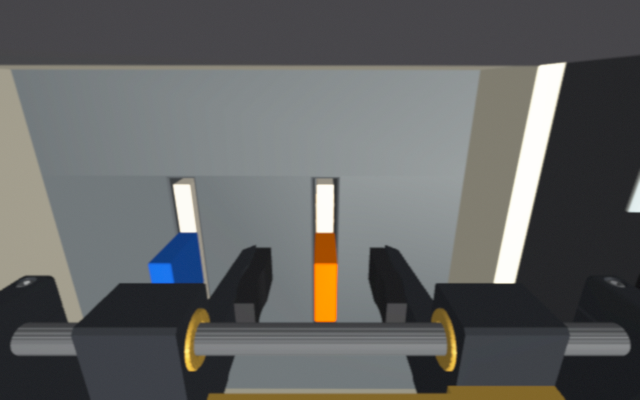

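Emit:
{"api": "move_arm", "payload": {"moves": [[0,[0,0.2,0],[0,0,0]],[0,[0,0.2,0],[0,0,0]],[0,[0,0.2,0],[0,0,0]],[0,[0,0.2,0],[0,0,0]],[0,[0,0.2,0],[0,0,0]],[0,[0,0.2,0],[0,0,0]],[0,[0,0.2,0],[0,0,0]],[0,[0,0.2,0],[0,0,0]]], "force": 25}}

```text
t: 10.33
eef_pos: [0.4899, -0.2669, 0.0818]
ee_rot: [170.1, 90.0, -15.5]
ft_force: [-1.0, 0.6, 3.9]
width: 0.112
```

Run:
```python
from h import *
delta([.49,-.265,.081],-95.5)
```

```text
t 10.33 pos [ 0.4899 -0.2669  0.0818] toolyaw -95.56 xaxis [ 0. -0. -1.] w 0.112 F [-1.   0.6  3.9] q [ 28.5  34.6  -5.9 107.9   5.5  37.7 -76.3]
shift cm [ 0.08 -0.19  0.01] turn [-0.1 -0.  -0. ]
```

Emit:
{"api": "move_arm", "payload": {"moves": [[0,[-1,0,0],[0,0,0]],[0,[-3,0,0],[0,0,0]],[0,[-5,0,0],[0,0,0]],[0,[-7,0,0],[0,0,0]],[0,[-10,0,0],[0,0,0]],[0,[-13,0,0],[0,0,0]],[0,[-16,0,0],[0,0,0]],[0,[-18,0,0],[0,0,0]]], "force": 30}}

```text
t: 11.0
eef_pos: [0.4904, -0.2672, 0.265]
ee_rot: [159.8, 89.8, -25.8]
ft_force: [0.9, -0.8, -1.0]
width: 0.113
```

Run:
```python
from h import *
im,K,T,d=snap('wrist'); cv2.imwrite('pics/w10.png',im)
im,K,T,d=snap('side'); cv2.imwrite('pics/s10.png',im)
delta([.56,0,.28],-57)
```

```text
t 11.1 pos [ 0.4917 -0.2679  0.2658] toolyaw -95.57 xaxis [ 0.007 -0.003 -1.   ] w 0.113 F [ 0.2  0.3 -0.6] q [ 29.5  20.3  -7.1 100.5   2.9  59.  -74.1]
shift cm [ -1.46 -27.32  -4.21] turn [-38.6  -0.3  -0.3]
```

View pics/w10.png

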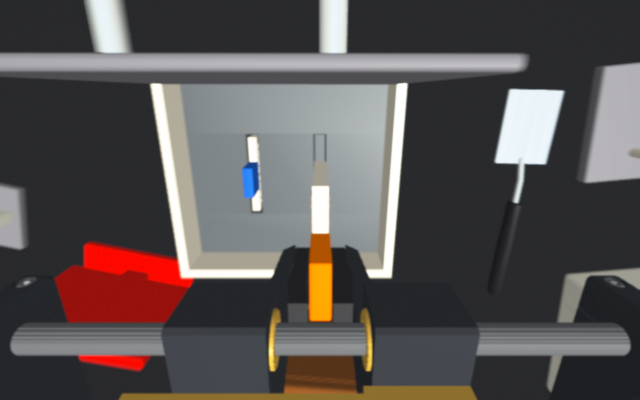

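View pics/s10.png

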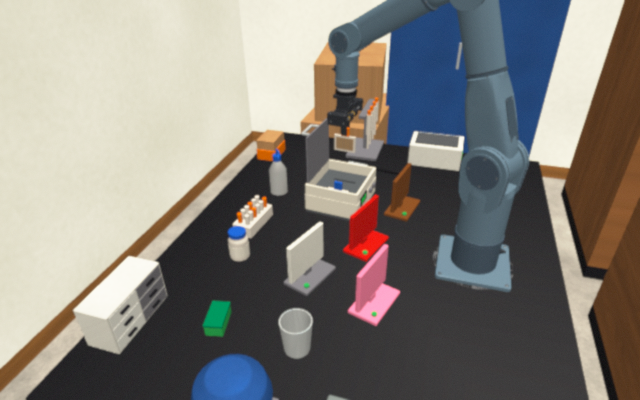

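Emit:
{"api": "move_arm", "payload": {"moves": [[0,[-0.4,-4,0],[0,0,0]],[0,[-0.8,-8,0],[0,0,0]],[0,[-1.2,-12,0],[0,0,0]],[0,[-1.5,-16,-0.5],[0,0,0]],[0,[-1.5,-20,-1.5],[-7,0,0]],[0,[-1.5,-24,-3],[-14,0,0]],[0,[-1.5,-27.3,-4.2],[-21,0,0]],[0,[-1.5,-27.3,-4.2],[-28,0,0]]]}}

```text
t: 11.77
eef_pos: [0.5593, 0.0101, 0.276]
ee_rot: [-120.1, 89.7, 83.3]
ft_force: [-0.2, 1.2, -1.0]
width: 0.111
```

Run:
```python
from h import *
delta([.57,.178,.28],-18.4)
```

```text
t 11.77 pos [0.5593 0.0101 0.276 ] toolyaw -66.61 xaxis [ 0.001  0.005 -1.   ] w 0.111 F [-0.2  1.2 -1. ] q [  9.9  20.9 -19.6  99.    7.5  61.4 -78.7]
shift cm [ -0.31 -14.99  -7.65] turn [-48.2  -0.3   0.2]
```

Emit:
{"api": "move_arm", "payload": {"moves": [[0,[-0.3,-3,-1.5],[-7,0,0]],[0,[-0.3,-6,-3],[-14,0,0]],[0,[-0.3,-9,-4.5],[-21,0,0]],[0,[-0.3,-12,-6],[-28,0,0]],[0,[-0.3,-15,-7.6],[-35,0,0]],[0,[-0.3,-15,-7.6],[-42,0,0]],[0,[-0.3,-15,-7.6],[-48.2,0,0]],[0,[-0.3,-15,-7.6],[-48.2,0,0]]]}}

```text
t: 12.43
eef_pos: [0.5702, 0.1688, 0.2783]
ee_rot: [-62.5, 89.9, -171.6]
ft_force: [-0.1, 0.3, -0.9]
width: 0.111
```

Run:
```python
from h import *
im,K,T,d=snap('wrist'); cv2.imwrite('pics/w11.png',im)
im,K2,T2,d=snap('side'); cv2.imwrite('pics/s11.png',cv2.resize(im[100:320,200:420],None,fx=2.7,fy=2.7))
im,K2,T2,d=snap('top'); cv2.imwrite('pics/t11.png',cv2.resize(im[120:320,180:470],None,fx=2.7,fy=2.7))
delta([.57,.178,.28],-18.4)
yaw=np.radians(-18.38);c,n=np.cos(yaw),np.sin(yaw)
L=np.array([[0,.08,.155],[0,-.08,.155],[-.014,-.08,.155],[-.014,.08,.155],[.025,.075,.012],[.025,-.075,.012]])
print(proj(np.c_[.4909+c*L[:,0]-n*L[:,1],.2038+n*L[:,0]+c*L[:,1],L[:,2]],K,T).round(0).tolist())
```

```text
t 12.58 pos [0.5708 0.1676 0.2789] toolyaw -19.61 xaxis [-0.001 -0.001 -1.   ] w 0.107 F [ 0.1 -0.5 -1.1] q [  2.   26.3 -31.1  92.9  14.6  65.  -52.3]
shift cm [-0.11 -0.42 -0.95] turn [-1.2  0.   0.1]
[[210.0, 88.0], [231.0, 266.0], [216.0, 266.0], [193.0, 89.0], [269.0, 93.0], [276.0, 208.0]]
```

View pics/w11.png

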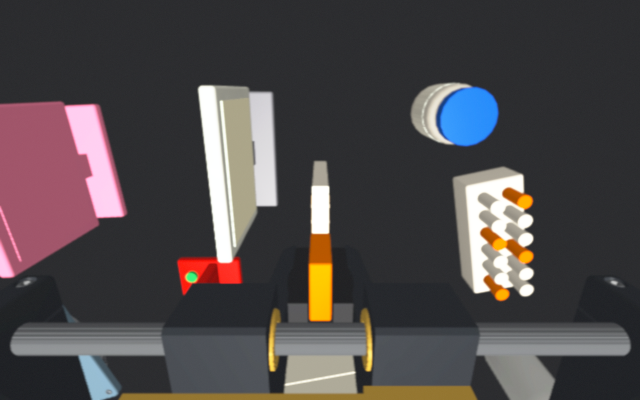

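View pics/s11.png

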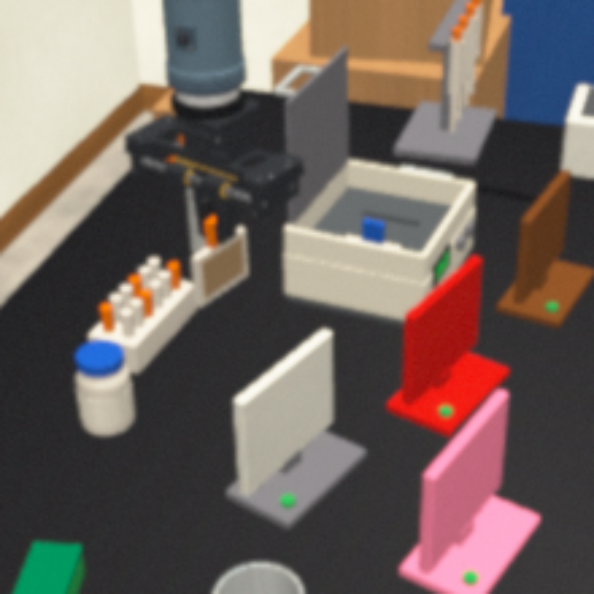

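View pics/t11.png

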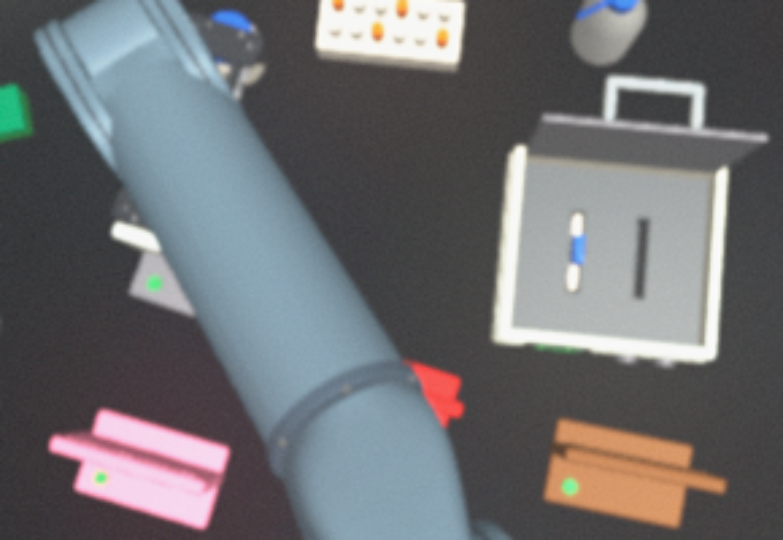

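Run:
```python
from h import *
im=cv2.imread('pics/w11.png'); cv2.imwrite('pics/w11z.png',cv2.resize(im[75:275,190:290],None,fx=6,fy=3,interpolation=3))
```

```text
(no output)
```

View pics/w11z.png

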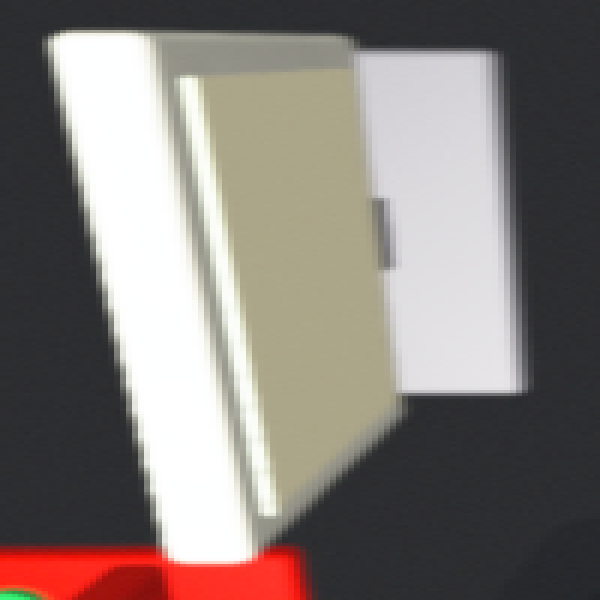

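Run:
```python
from h import *
from scipy.optimize import least_squares
im,K,T,d=snap('wrist'); cv2.imwrite('pics/w12.png',im)
o=cv2.imread('pics/w11.png'); print(np.abs(o.astype(int)-im).mean(), cv2.phaseCorrelate(np.float32(o[60:280,180:290,1]),np.float32(im[60:280,180:290,1])))
L=np.array([[0,.08,.155],[0,-.08,.155],[-.014,.08,.155],[-.014,-.08,.155],[0,.08,.025],[0,-.08,.025],[.025,.075,.012],[.025,-.075,.012]])
uv=np.array([(215.4,87.3),(232.4,260.8),(198.2,86.9),(217.4,259.8),(249,88),(256.9,209.8),(272.7,91.5),(277.3,205.5)])
def pose(q,L): c,s=np.cos(q[2]),np.sin(q[2]); return np.c_[q[0]+c*L[:,0]-s*L[:,1],q[1]+s*L[:,0]+c*L[:,1],L[:,2]]
f=lambda q:(proj(pose(q,L),K,T)-uv).ravel()
r=least_squares(f,[.49,.2,-.3]);q=r.x;print('panel',q[:2],np.degrees(q[2]),r.fun.reshape(-1,2).round(1).tolist())
delta([.57,.178,.28],-18.4)
```

```text
3.4067122395833334 ((-0.4595593094595145, 0.5126131656837174), 0.8700332747565376)
panel [0.4956106  0.20506048] -19.930247720619622 [[0.0, -2.7], [-0.3, 2.3], [-0.5, -2.4], [-0.0, 3.2], [0.7, -1.5], [0.5, 3.7], [-0.0, -0.4], [-0.1, 1.2]]
t 12.63 pos [0.5709 0.1676 0.2791] toolyaw -19.58 xaxis [-0.001 -0.001 -1.   ] w 0.114 F [ 0.2 -0.1 -0.3] q [  2.   26.2 -31.1  92.9  14.6  65.  -52.2]
shift cm [-0.09 -0.44 -0.95] turn [-1.2  0.   0. ]
```

Run:
```python
from h import *
delta([.5416,.188,.127],-19.5)
```

```text
t 12.63 pos [0.5709 0.1676 0.2791] toolyaw -19.58 xaxis [-0.001 -0.001 -1.   ] w 0.114 F [ 0.2 -0.1 -0.3] q [  2.   26.2 -31.1  92.9  14.6  65.  -52.2]
shift cm [15.21 -3.44 -0.95] turn [-0.1  0.   0. ]
```

Emit:
{"api": "move_arm", "payload": {"moves": [[0,[3,0,-0.9],[0,0,0]],[0,[6,0,-0.9],[0,0,0]],[0,[9,0,-0.9],[0,0,0]],[0,[12,0,-0.9],[0,0,0]],[0,[14.5,-0.5,-0.9],[0,0,0]],[0,[15.2,-1.5,-0.9],[0,0,0]],[0,[15.2,-2.5,-0.9],[0,0,0]],[0,[15.2,-2.5,-0.9],[0,0,0]]]}}

```text
t: 13.3
eef_pos: [0.5484, 0.1861, 0.1274]
ee_rot: [-71.0, 89.9, 179.6]
ft_force: [0.4, 0.3, -0.0]
width: 0.109
```

Run:
```python
from h import *
im,K,T,d=snap('wrist'); cv2.imwrite('pics/w13.png',im)
im,K2,T2,d=snap('side'); cv2.imwrite('pics/s13.png',cv2.resize(im[180:310,250:380],None,fx=4.5,fy=4.5,interpolation=3))
delta([.5416,.188,.127],-19.5)
```

```text
t 13.4 pos [0.5512 0.1856 0.1288] toolyaw -19.38 xaxis [ 0.002  0.001 -1.   ] w 0.108 F [ 0.2  0.4 -0.4] q [ -2.6  35.  -27.8 102.4  21.2  47.7 -59.9]
shift cm [ 0.18 -0.99  0.09] turn [ 0.1 -0.1 -0.1]
```

View pics/w13.png

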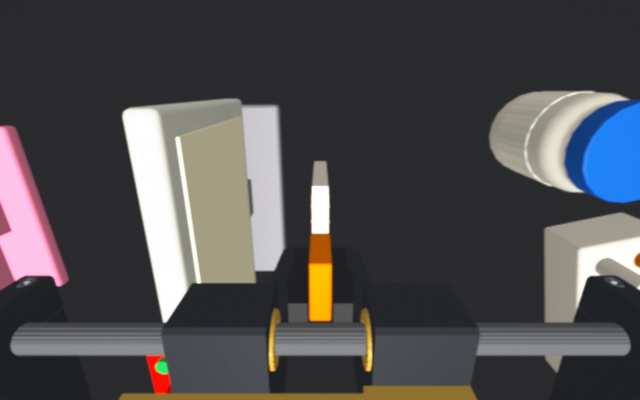

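View pics/s13.png

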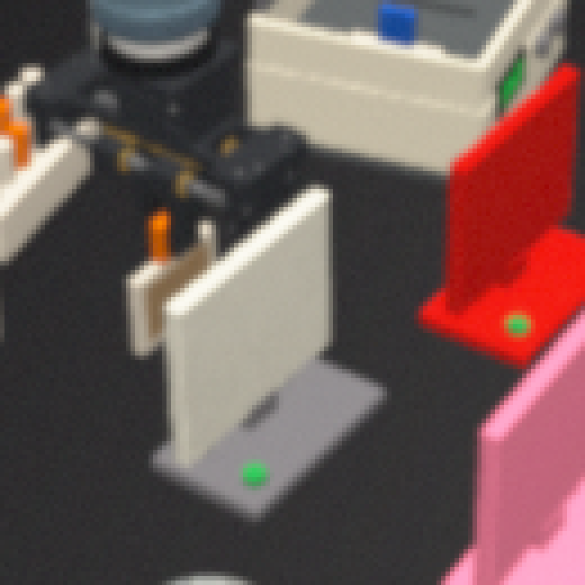

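Run:
```python
from h import *
from scipy.optimize import least_squares
im,K,T,d=snap('wrist'); cv2.imwrite('pics/w14z.png',cv2.resize(im[90:290,110:300],None,fx=4,fy=3,interpolation=3))
L=np.array([[0,.08,.155],[-.014,.08,.155],[0,.08,.025],[.025,.075,.012],[.025,-.075,.012],[0,-.04,.025]])
def pose(q,L): c,s=np.cos(q[2]),np.sin(q[2]); return np.c_[q[0]+c*L[:,0]-s*L[:,1],q[1]+s*L[:,0]+c*L[:,1],L[:,2]]
for q in ([.4956,.20506,np.radians(-19.93)],[.4909,.2038,np.radians(-18.4)]): print((proj(pose(q,L),K,T)).round(1).tolist())
```

```text
[[158.1, 107.5], [118.9, 107.1], [241.5, 99.0], [277.6, 105.6], [282.8, 272.4], [251.1, 244.8]]
[[142.3, 115.4], [103.6, 116.1], [233.5, 102.8], [270.1, 108.3], [280.7, 274.3], [247.9, 247.6]]
```

View pics/w14z.png

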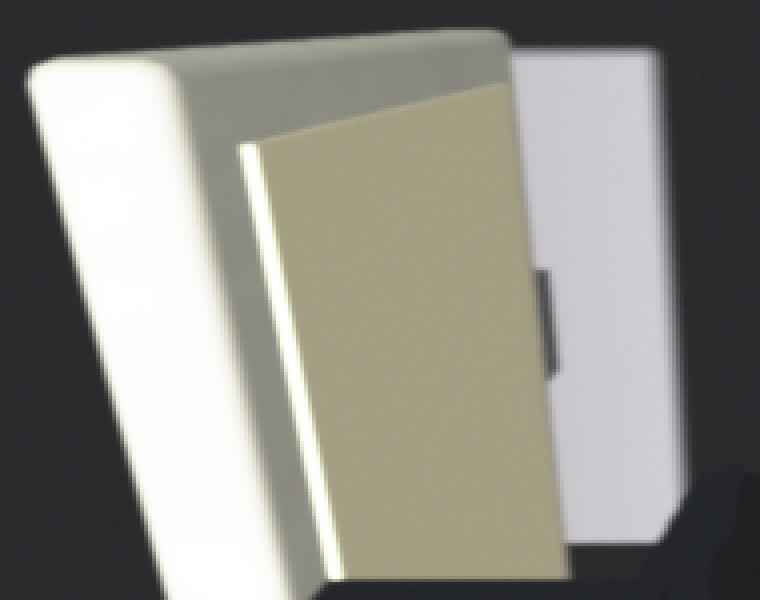

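Emit:
{"api": "move_arm", "payload": {"moves": [[0,[0.2,-0.5,0.1],[0,0,0]],[0,[0.2,-1.0,0.1],[0,0,0]],[0,[0.2,-1.0,0.1],[0,0,0]],[0,[0.2,-1.0,0.1],[0,0,0]],[0,[0.2,-1.0,0.1],[0,0,0]],[0,[0.2,-1.0,0.1],[0,0,0]],[0,[0.2,-1.0,0.1],[0,0,0]],[0,[0.2,-1.0,0.1],[0,0,0]]]}}

```text
t: 14.12
eef_pos: [0.5408, 0.1874, 0.1254]
ee_rot: [-42.0, 90.0, -151.4]
ft_force: [0.6, -0.3, -1.7]
width: 0.108
```

Run:
```python
from h import *
im,K,T,d=snap('wrist'); cv2.imwrite('pics/w15.png',im)
delta([.541,.188,.127],-19.3)
im,K2,T2,d=snap('side'); cv2.imwrite('pics/s15.png',cv2.resize(im[90:320,220:420],None,fx=3.5,fy=2.6,interpolation=3))
for n in ('filter_orange','filter_blue'): print(n,viewer.boxes_of('side',n)[:2])
c,s=np.cos(np.radians(-19.3)),np.sin(np.radians(-19.3))
P=[.541,.188,.09]; L=np.array([[.04*k,z] for k in(-1,1) for z in(-.03,.03)])
print(((proj(np.c_[P[0]-s*L[:,0],P[1]+c*L[:,0],P[2]+L[:,1]],K2,T2)-[220,90])*[3.5,2.6]).round(0).tolist())
delta([.541,.188,.127],-19.3)
```

```text
t 14.17 pos [0.5408 0.1874 0.1255] toolyaw -19.38 xaxis [-0. -0. -1.] w 0.111 F [-0.3  0.4 -0.7] q [ -2.9  34.6 -27.8 103.7  21.3  46.9 -60.7]
shift cm [-0.15  0.   -0.06] turn [-0.1  0.   0. ]
filter_orange [{'location': [0.5446, 0.2013, 0.1046], 'confidence': 0.78}]
filter_blue [{'location': [0.4909, -0.1939, 0.0894], 'confidence': 0.6}, {'location': [0.58, -0.2334, 0.2063], 'confidence': 0.3}]
[[278.0, 406.0], [276.0, 366.0], [221.0, 441.0], [217.0, 400.0]]
t 14.32 pos [0.5407 0.1875 0.1255] toolyaw -19.37 xaxis [-0. -0. -1.] w 0.109 F [-0.3 -0.2 -0.4] q [ -2.9  34.6 -27.8 103.8  21.3  46.9 -60.7]
shift cm [-0.15  0.01 -0.06] turn [-0.1  0.   0. ]
```

View pics/w15.png

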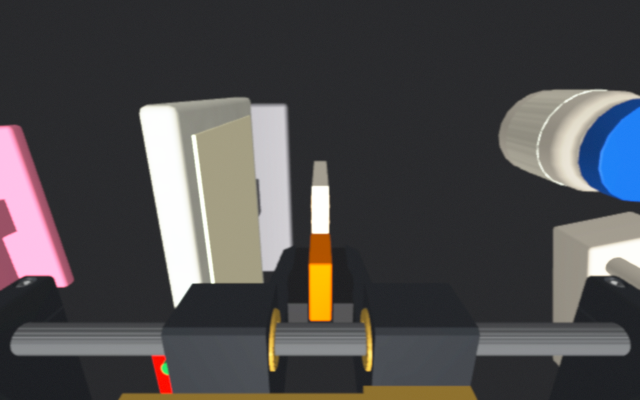

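View pics/s15.png

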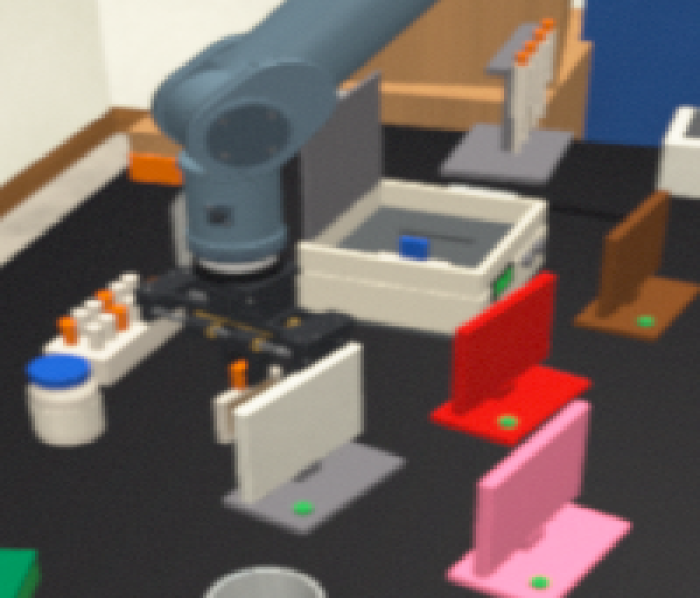

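Emit:
{"api": "move_arm", "payload": {"moves": [[0,[-0.2,0,0],[0,0,0]],[0,[-0.2,0,0],[0,0,0]],[0,[-0.2,0,0],[0,0,0]],[0,[-0.2,0,0],[0,0,0]],[0,[-0.2,0,0],[0,0,0]],[0,[-0.2,0,0],[0,0,0]]]}}

```text
t: 14.82
eef_pos: [0.5407, 0.1875, 0.1275]
ee_rot: [142.8, 90.0, 33.5]
ft_force: [-0.2, 0.2, -0.9]
width: 0.111
```

Run:
```python
from h import *
delta([.541,.188,.127],-19.3)
print(np.abs(robot.sense()['joint_vel']).max())
print(robot.finish_job())
```

```text
t 14.82 pos [0.5407 0.1875 0.1275] toolyaw -19.37 xaxis [ 0.  0. -1.] w 0.111 F [-0.2  0.2 -0.9] q [ -2.9  34.4 -27.9 103.7  21.2  47.1 -60.6]
shift cm [ 0.05  0.01 -0.06] turn [-0.1 -0.  -0. ]
0.09199688848741491
the job is handed in; nothing more can be done
None
```

I raised the flap by its bar until it stood upright (about 90° in the side view) and left it open. Then I drew the orange-tabbed plate out of its slot. The arm is holding it about 5 cm in front of the middle of the lit face, upright and square to the panel. I handed the job in at 14.8 s of the 64 s allowed.

**Last checks:**
- **Plate:** the tool was within 1 mm of its target and pointing straight down. The centre of the filter should be about 90 mm above the bench, and the plate's edge sits where predicted in the side view. The grip was 9.8 mm wide on the 10 mm tab, and the arm was at rest with under 1 N on the wrist.
- **Rest of the bench:** the last side picture shows the blue-tabbed plate still in its slot and the flap upright. Nothing was seen touching the panel, and nothing visible on the bench had moved.

**Disagreements:**
- **Panel pose:** the two cameras differed by about 1.5° and 5 mm (yaw -18.4° from the top camera, -19.9° from the wrist). I used values in between, weighted towards the wrist, and a second wrist view agreed with them.
- **Force while opening the flap:** the wrist force reached about 44 N part-way up the arc because my path was slightly too wide. That load was through the fingers gripping the bar. I corrected the path and it dropped to a few newtons.

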